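Park the paper trimmer's cutter in its click stop

ROBOT

A 6-joint arm with a two-finger parallel gripper is mounted at the origin on the work surface. World frame = base frame: x ahead of the robot, y to its left, z up, the work surface at z = 0. Lengths are in mm, angles in rad, forces in N, time in s.
With the tool pointing down it reaches from about 250 to 850 mm from the base axis. Payload 12.5 kg.
Tool frame: the origin (TCP) lies on the centre line of the jaws, within the pads' length; the fingertips stand ctrl.nose_length ahead of it and the grasp point (between the pads) lies 2 mm behind it (ctrl.nose_length is the distance from the TCP to the fingertips, in mm); z points along the fingers, y is the line along which they close (so a half turn about z gives the same grasp; the last joint's range is limited). The gripper opens to 93 mm and grips with 3 to 60 N. Pads are 15 mm wide; open, the fingers measure 128 mm over their backs; the gripper's body (75 mm by 188 mm) begins 65 mm behind the grasp point.
Start: joints at [1.185, 0.351, 1.652, -0, 1.139, -0.085], TCP at [162.925, 525.3, 235.633] pointing down, gripper open.
Joint ranges: [-2.75, 2.75], [-0.79, 2.1], [0.01, 2.65], [-1.57, 4.71], [0.07, 3.14], [-2.87, 2.87]. Speed limits (rad/s): [2.22, 2.22, 2.79, 3.14, 3.14, 3.14].

INTERFACE

Orientations are given as a unit quaternion [x, y, z, w].
In Python, from bench import ctrl gives the robot as it stands.
- The arm moves only by the shell command python3 -m handwheel 'ROWS' [FORCE]. ROWS is JSON, a list of rows, each a list of 3 entries, a list of its own where there are three numbers: the shift along the world's x, y, z each as a share of 200 mm, from -1 to 1, then the turn, a rotation vector about the world's x, y, z each as a share of pi/2 rad, from -1 to 1, then the opening, from 0 (shut) to 1 (fully open). In form: [[[x, y, z], [wx, wy, wz], claw], ...]. A call has 1 to 5 rows; each row is the pose to reach, as a shift and turn from the pose commanded when the call began; what a row does not reach only later rows make up. A row lasts 1/12 s, in which the tool goes at most 41.7 mm and 7.16 degrees, less where a joint would pass 70% of its speed; a pose out of reach is approached as far as the arm can. A call with a number of a shift or a turn outside -1 to 1 is refused whole. A call with a gripper value outside its range is refused whole. The fingers move at their own pace and stop on an object; FORCE is the grip in N (left out, the last holds). Time passes only in rows, so rows that repeat a pose let the fingers close. It gives the time, the measured TCP pose, the force, the opening and the grip force at its end, in the units of the state.
- ctrl.get_obs(): the state, without advancing time (a new reading comes with each control period).
- ctrl.get_image(name): name is "side" or "top"; returns (picture, depth): 420x560x3 uint8, red, green, blue; 420x560 float32, mm along the optical axis (not along the pixel's ray), 0 where there is no reading.
- ctrl.calibration(name): a dict with "fov_y" (degrees; the focal length in pixels is half the picture's height over the tangent of half this angle, whatever the lens; pixels are square), "cx", "cy" (the principal point, pixels), "rvec" (rotation vector, rad) and "tvec" (3), from world to camera coordinates, as OpenCV has them. Camera axes: x right, y down, z forward; pixel columns grow to the right and rows downward; lengths in mm; the calibration is good to about 2 mm. A picture is of the moment at which its call begins. calibration takes no time and is no camera call.
- ctrl.sign_off(): hands the job in; it is judged then, once.
The state is a dict: "time_s": time; "qpos": joint angles; "qd": joint speeds; "tau": joint torques, N m; "position": TCP position; "tcp_rot": TCP orientation; "ft_force": force on the tool from outside, world axes, zero at the start; "torque": the same for the moment, N m; "gripper_width": finger opening in mm; "grasp_force": force on a finger pad.
Only numpy, scipy, OpenCV 4.12 (cv2) and the standard library are available. Lean on these libraries where they do the work, as an engineer would, in place of code of your own. Each camera call takes 0.05 s, during which the arm holds its last target. There are 200 camera calls.

TASK

The cutting is finished: park the paper trimmer's sliding cutter. With the fingertips, push the black cutter carriage along its rail and past the raised paper fence, until it clicks into its parking notch, and leave it resting in the notch: do not run it on past the click towards the end block. Do not take the carriage between the fingers, do not lift, tip or shove the trimmer along the desk, leave the things lying and standing round it alone, and finish with the hand clear of everything.

Things in the scene. Friction and masses are not known exactly. Their poses are not given: they have to be found in the camera images.
- trimmer: Paper trimmer, loose on 4 rubber feet, 2 kg: grey base 180 mm (x) by 370 mm (y), bed 14 mm above the desk. Origin: centre of its underside; z up; y along the rail towards the parking end; x away from the robot. Aluminium rail at x = +45 mm, 20 wide, its top 24 mm above the desk; black end blocks at y = -182 to -167 and +167 to +182 mm, tops 30 mm above the desk.
- carriage (a joint): Travel (m) of the carriage along trimmer +y: 0.250 in the parking notch, 0.276 at the end stop. Friction about 1 N; stays where left. Before the notch it climbs a rib: the push rises to about 5 N at 10 mm short, falls to nothing at the crest 5 mm short; from 3 mm short the carriage drops forward by itself to within 1 mm of 0.250. A higher rib beyond resists with about 11 N; crest 7 mm past.
- carriage_back (a point): Centre of the carriage's flat upright back face, the face to push (it looks along trimmer -y), 38 mm above the desk; axes as the trimmer's. The face is 46 mm wide and spans 25 to 52 mm above the desk, with a 10 mm skirt below it on each side of the rail. The carriage is 60 mm long (+y from here); its ribbed grey thumb pad on top reaches 60 mm above the desk.
- park_back (a point): Point fixed to the trimmer, 38 mm above the desk: where carriage_back lies when the carriage rests in the notch; push along the level line from carriage_back to here. A black paper fence 6 mm high crosses the bed 8 mm short of it; a thin black index line on the bed, 30 mm beyond it, meets the white pointer on the carriage's side when parked.
- tumbler: Stainless steel tumbler, 74 mm wide at the rim, 105 mm high, standing off one end of the trimmer. Origin: centre of its underside. To be left alone.
- marble_jar: Closed glass jar of marbles with a stopper, 80 mm wide, 110 mm high, standing off the other end of the trimmer (it and the tumbler may change places). Origin: centre of its underside. To be left alone.
- protractor_case: Flat red plastic case, 65 x 115 x 14 mm, lying on the trimmer's bed (14 mm above the desk) on the -x side of the rail, its length along its y. Origin: centre of its underside. To be left alone.
- highlighter: Flat yellow highlighter with a black cap, 18 x 121 x 13 mm, lying along its y on the desk, across the trimmer's -y end. Origin: near the middle of its underside. To be left alone.

How it is judged (in metres and radians):
At the end, for the whole second after the job is handed in: The carriage rests in the parking notch (within 3 mm of joint value 0.250), still, and the trimmer stands flat and still on the desk within 30 mm of where it stood (value of joint carriage between 0.247 and 0.253 m and velocity of joint carriage between -0.005 and 0.005 m/s and linear speed of trimmer below 0.01 m/s and angle between trimmer's own z axis and vertical below 0.03 rad and distance of trimmer from where it was at the start of the episode below 0.03 m); the robot touches nothing.
It fails at once if the carriage is run on past the parking notch (more than 9 mm beyond it) (value of joint carriage above 0.259 m).
It fails at once if the trimmer is shoved more than 30 mm along the desk (distance of trimmer from where it was at the start of the episode above 0.03 m).
It fails at once if the trimmer is lifted or tipped (height (world z) of trimmer above 0.012 m or angle between trimmer's own z axis and vertical above 0.08 rad).
It fails at once if the carriage is taken between the fingers (y of the grasp point in the frame of carriage_back between 0.004 and 0.056 m and x of the grasp point in the frame of carriage_back between -0.022 and 0.022 m and z of the grasp point in the frame of carriage_back below 0.018 m).
It fails at once if the tumbler, jar, protractor case or highlighter is moved more than 30 mm or knocked over (distance of any of tumbler, marble_jar, protractor_case, highlighter from where it was at the start of the episode above 0.03 m or angle between any of tumbler, marble_jar's own z axis and vertical above 0.5 rad).
It also fails if it takes over 46 s, if anything falls off the work surface, if the arm or the gripper's body presses on something with over 40 N, if the wrist force passes 120 N, or if a joint passes its speed limit or range.

## Working session

There is one attempt and no reset: what is moved stays moved. The work goes in short steps, Python scripts to look and compute and a shell command to move; the robot and the scene stay as the last step left them, time stands still between calls to the robot, and variables do not carry over. Pictures are saved under pics/ and viewed, at most 10 in all, crops included, and the job is handed in when it is done.

```bash
mkdir -p pics; cat > h.py <<'E'
import numpy as np,cv2
from bench import ctrl
def cal(n):
    c=ctrl.calibration(n);f=210/np.tan(np.radians(c["fov_y"])/2)
    R=cv2.Rodrigues(np.array(c["rvec"],float))[0];t=np.array(c["tvec"],float)
    return f,c["cx"],c["cy"],R,t
def ray(n,u,v,z):
    f,cx,cy,R,t=cal(n);d=R.T@np.array([(u-cx)/f,(v-cy)/f,1]);o=-R.T@t
    return o+d*(z-o[2])/d[2]
def cloud(n,dep):
    f,cx,cy,R,t=cal(n);v,u=np.mgrid[:420,:560]
    P=np.stack([(u-cx)/f*dep,(v-cy)/f*dep,dep],-1)
    return (P-t)@R
E
python3 - <<'E'
from h import *
for n in("top","side"):
    im,d=ctrl.get_image(n);np.savez(f"{n}0.npz",im=im,d=d);cv2.imwrite(f"pics/{n}0.png",im[...,::-1]);print(ctrl.calibration(n))
print(ctrl.nose_length,ctrl.get_obs())
E
```

```text
{'fov_y': 51.19813281389475, 'cx': 279.8101442678134, 'cy': 209.30802445464414, 'rvec': array([ 2.1980242 , -2.16275835,  0.13453729]), 'tvec': array([   6.67568635,  572.30232889, 1094.9155698 ])}
{'fov_y': 55.779378258008656, 'cx': 278.07654579448007, 'cy': 202.45303832314474, 'rvec': array([ 0.38566604, -2.6183465 ,  1.37961245]), 'tvec': array([553.25480699, 125.22141307, 772.26455509])}
17.0 {'time_s': 0.1, 'qpos': array([ 1.18537716e+00,  3.51166480e-01,  1.65234605e+00,  4.43456303e-05,
        1.13912563e+00, -8.46029568e-02]), 'qd': array([-0.00204283, -0.00036801, -0.00145458,  0.00049189, -0.00036934,
        0.00032534]), 'tau': array([-3.40740244e-04, -4.98016655e+01, -2.85703272e+01,  6.99947658e-02,
        2.38852267e-02, -1.81033488e-05]), 'position': array([162.8216812 , 525.04055491, 235.169294  ]), 'tcp_rot': array([ 1.49850804e-01,  9.88708482e-01, -5.03697205e-04, -1.41306039e-04]), 'ft_force': array([-0.80087361,  0.05107723,  0.93607372]), 'torque': array([ 0.0249284 , -0.01773355,  0.00874259]), 'grasp_force': 0.0, 'gripper_width': 92.82744162895959}
```

View pics/top0.png

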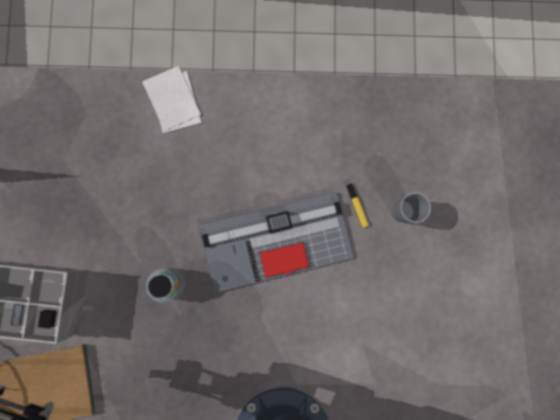

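View pics/side0.png

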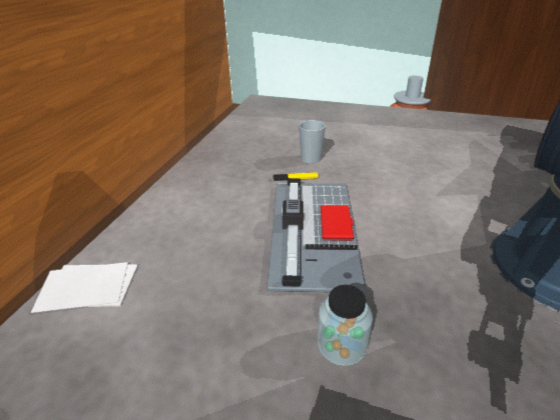

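The top view shows the trimmer at about (277,242), with the rail's end blocks near (207,240) and (338,209). The carriage is at (279,222), the fence at (253,260) and the index line at (235,250). The jar at (163,285) stands off the parking (+y) end, and the highlighter (357,205) and tumbler (414,208) off the other end. The side view agrees: carriage at (292,212), index line at (311,260).

```bash
python3 - <<'E'
from h import *
a=np.load("top0.npz");im=a["im"][185:300,190:375,::-1];t=cv2.resize(im,None,fx=4,fy=4,interpolation=cv2.INTER_CUBIC)
cv2.imwrite("pics/topc.png",cv2.convertScaleAbs(t,alpha=1.6))
b=np.load("side0.npz");s=cv2.resize(b["im"][165:300,255:375,::-1],None,fx=4.4,fy=4.4,interpolation=cv2.INTER_CUBIC)
cv2.imwrite("pics/sidec.png",cv2.convertScaleAbs(s,alpha=1.5))
# depth: carriage points above 40mm near trimmer
for n,A in(("top",a),("side",b)):
    P=cloud(n,A["d"]);m=(A["d"]>0)
    r0=ray(n,*( (279,222) if n=="top" else (292,212)),45);print(n,r0)
    near=np.linalg.norm(P[...,:2]-r0[:2],axis=-1)<45
    k=m&near&(P[...,2]>38);Q=P[k];print(k.sum(),Q.mean(0),Q.min(0),Q.max(0),cv2.minAreaRect(Q[:,:2].astype(np.float32)))
    desk=m&(np.abs(np.linalg.norm(P[...,:2]-r0[:2],axis=-1)-300)<20);print("desk z",np.median(P[desk][:,2]))
E
```

```text
top [538.3105724   17.84877956  45.        ]
443 [538.01538204  19.74341846  54.87223467] [510.04891918 -12.53212883  38.30574789] [565.91678068  53.28835849  64.82416695] ((538.9423828125, 19.633270263671875), (47.98153305053711, 59.27539825439453), 15.110018730163574)
desk z -0.5668681040635395
side [538.34052659  27.88290809  45.        ]
442 [536.35778275  28.84837663  52.27009032] [510.2548415  -11.91383567  38.33217485] [566.70313534  53.26601277  61.14886724] ((539.0643920898438, 21.872783660888672), (46.18230438232422, 60.137149810791016), 14.520687103271484)
desk z -0.9169351473279609
```

View pics/topc.png

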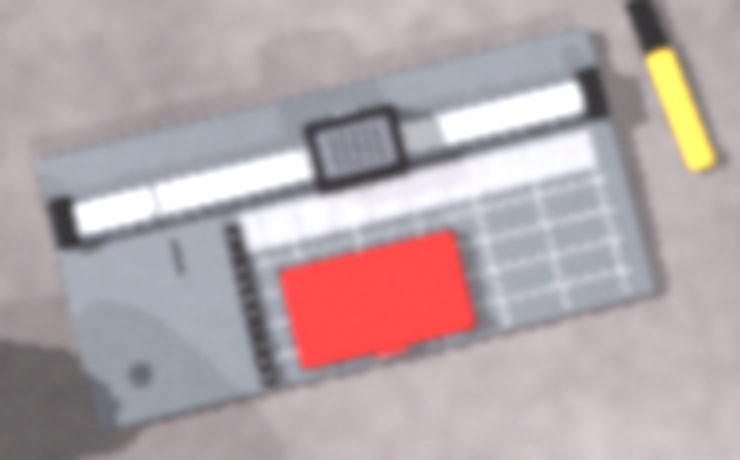

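View pics/sidec.png

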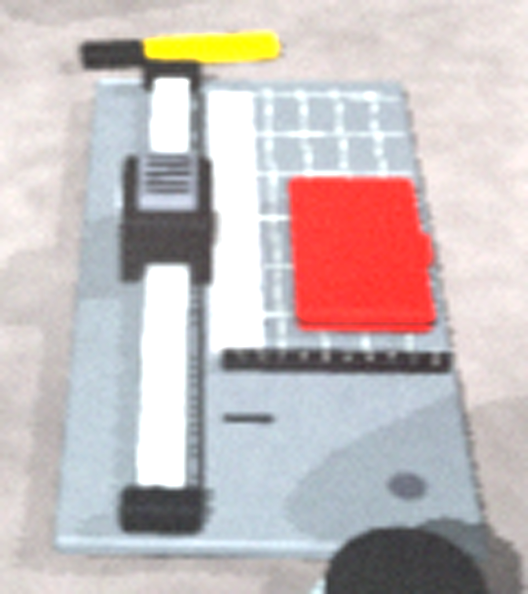

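```bash
python3 - <<'E'
from h import *
T=lambda x,y,z:ray("top",190+(x+.5)/4-.5,185+(y+.5)/4-.5,z)
S=lambda x,y,z:ray("side",255+(x+.5)/4.4-.5,165+(y+.5)/4.4-.5,z)
L=T(66,222,30);R=T(594,93,30);print("blocks",L,R,np.linalg.norm(L-R),"want 349")
y=(L-R)/np.linalg.norm(L-R);x=np.array([y[1],-y[0],0]);x=-x if x[0]<0 else x
print("yaw",np.degrees(np.arctan2(-y[0],y[1])))
mid=(L+R)/2
def loc(p):return np.round([(p-mid)@x+45,(p-mid)@y],1)
for n,p in dict(idxT=T(177,257,14),idxS=S(248,418,14),fenceT=T(250,303,20),fenceS=S(335,357,20),fenceT2=T(233,232,20),carT=T(356,148,52),
 nearblkS=S(161,492,30),farblkS=S(172,72,30),caseT=T(378,300,28)).items():print(n,p.round(1),loc(p))
for n in("top","side"):
    A=np.load(n+"0.npz");P=cloud(n,A["d"]);q=P-mid
    lx=q@x+45;ly=q@y;m=(A["d"]>0)&(abs(lx-45)<22)&(abs(ly)<160)&(P[...,2]>40)
    print(n,"carriage local y/x pct",np.percentile(ly[m],[1,5,50,95,99]).round(1),np.percentile(lx[m],[2,98]).round(1),P[m][:,2].max())
    for nm,c in(("L",174.5),("R",-174.5)):
        m=(A["d"]>0)&(abs(lx-45)<20)&(abs(ly-c)<15)&(P[...,2]>26);print(nm,m.sum(),ly[m].mean(),lx[m].mean())
print("x",x,"y",y)
E
```

```text
blocks [490.31992676 201.40338463  30.        ] [ 578.28661464 -133.82915536   30.        ] 346.5818720678227 want 349
yaw 14.703210484945934
idxT [469.5 132.   14. ] [  7.2 111.5]
idxS [470.6 131.   14. ] [  8.  110.2]
fenceT [440.9  84.4  20. ] [-32.5  72.6]
fenceS [440.3  86.1  20. ] [-32.7  74.4]
fenceT2 [485.9  96.2  20. ] [14.  72.7]
carT [538.7  18.9  52. ] [ 45.5 -15.5]
nearblkS [491.1 201.8  30. ] [ 45.8 173.5]
farblkS [ 576.  -122.4   30. ] [  45.7 -161.6]
caseT [444.1   3.   28. ] [-50.   -6.8]
top carriage local y/x pct [-43.7 -41.4 -14.4  11.9  14.2] [23.9 65.8] 64.82416694985942
L 70 175.67605392902064 45.694175681917386
R 67 -171.6947824801951 45.39988364638757
side carriage local y/x pct [-40.  -36.4  -0.7  13.8  15. ] [23.6 66.2] 61.14886724089443
L 110 177.21902311972187 45.48190800492985
R 45 -172.61019284175015 44.94777805084313
x [0.96725353 0.25381214 0.        ] y [-0.25381214  0.96725353  0.        ]
```

```bash
python3 -m handwheel '[[[0.65,-0.7,0],[0,0,-0.32],0],[[0.65,-0.7,0],[0,0,-0.32],0],[[0.65,-0.7,0],[0,0,-0.32],0],[[0.65,-0.7,0],[0,0,-0.32],0],[[0.65,-0.7,0],[0,0,-0.32],0]]' 10
python3 -m handwheel '[[[0.65,-0.75,0],[0,0,-0.325],0],[[0.65,-0.75,0],[0,0,-0.325],0],[[0.65,-0.75,0],[0,0,-0.325],0],[[0.65,-0.75,0],[0,0,-0.325],0],[[0.65,-0.75,0],[0,0,-0.325],0]]'
```

```text
time_s: 0.52
position: [294.5, 382.7, 235.4]
tcp_rot: [0.395, 0.919, -0.0, 0.0]
ft_force: [0.6, -0.0, -0.3]
gripper_width: 64.4
grasp_force: 0.0
time_s: 0.93
position: [424.3, 232.9, 235.6]
tcp_rot: [0.614, 0.789, -0.0, 0.0]
ft_force: [0.7, 0.5, 0.0]
gripper_width: 31.1
grasp_force: 0.0
```

```bash
python3 -m handwheel '[[[0.33,-0.7,0],[0,0,0.005],0],[[0.33,-0.7,0],[0,0,0.005],0],[[0.33,-0.7,0],[0,0,0.005],0],[[0.33,-0.7,0],[0,0,0.005],0],[[0.33,-0.7,0],[0,0,0.005],0]]'
python3 -m handwheel '[[[0.325,-0.667,0],[0,0,0],0],[[0.325,-0.667,0],[0,0,0],0],[[0.325,-0.667,0],[0,0,0],0],[[0.325,-0.667,0],[0,0,0],0],[[0.325,-0.667,0],[0,0,0],0]]'
python3 -m handwheel '[[[0,0,-0.2],[0,0,0],0],[[0,0,-0.4],[0,0,0],0],[[0,0,-0.55],[0,0,0],0],[[0,0,-0.65],[0,0,0],0],[[0,0,-0.65],[0,0,0],0]]'
python3 - <<'E'
from h import *
im,d=ctrl.get_image("top");i2,d2=ctrl.get_image("side")
cv2.imwrite("pics/c1.png",cv2.resize(i2[100:310,200:420,::-1],None,fx=2.8,fy=2.8))
E
```

```text
time_s: 1.35
position: [490.5, 91.3, 235.4]
tcp_rot: [0.609, 0.793, -0.0, 0.0]
ft_force: [0.3, 0.7, -0.2]
gripper_width: 1.1
grasp_force: 0.0
time_s: 1.77
position: [555.1, -41.2, 235.1]
tcp_rot: [0.609, 0.793, -0.0, 0.0]
ft_force: [1.0, 0.8, -0.3]
gripper_width: 0.4
grasp_force: 0.0
time_s: 2.18
position: [551.3, -36.8, 101.6]
tcp_rot: [0.607, 0.794, -0.002, -0.003]
ft_force: [0.5, 0.2, 0.1]
gripper_width: 0.8
grasp_force: 0.0
```

View pics/c1.png

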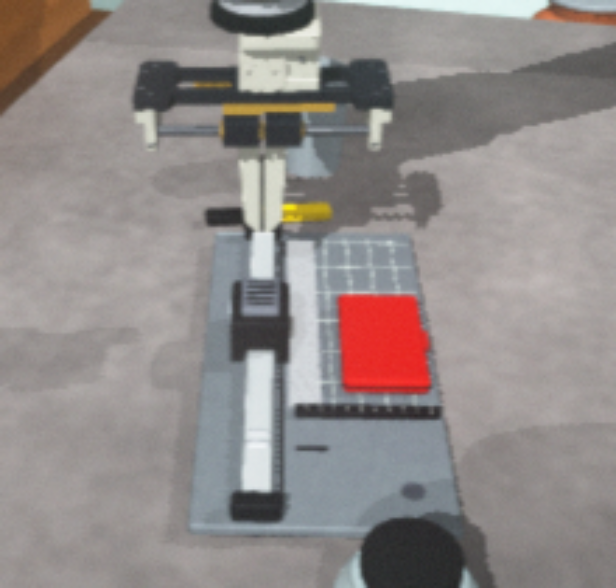

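The closed fingers are over the rail line, behind the carriage (crop: fingertips ~(262,232), carriage (262,320)), and the highlighter is clear. Next I descend and settle.

```bash
python3 -m handwheel '[[[0,0,-0.1],[0,0,0],0],[[0,0,-0.2],[0,0,0],0],[[0,0,-0.275],[0,0,0],0],[[0,0,-0.275],[0,0,0],0],[[0,0,-0.275],[0,0,0],0]]'
python3 -m handwheel '[[[0,0,0],[0,0,0],0],[[0,0,0],[0,0,0],0],[[0,0,0],[0,0,0],0]]'
```

```text
time_s: 2.7
position: [554.6, -37.9, 52.0]
tcp_rot: [0.608, 0.794, 0.0, 0.001]
ft_force: [-0.1, 0.4, 0.2]
gripper_width: 0.9
grasp_force: 0.0
time_s: 2.95
position: [554.6, -38.2, 51.9]
tcp_rot: [0.608, 0.794, 0.0, 0.001]
ft_force: [-0.8, 0.5, 0.4]
gripper_width: 0.5
grasp_force: 0.0
```

```bash
python3 -m handwheel '[[[-0.017,0.045,-0.015],[0,0,0],0],[[-0.028,0.087,-0.015],[0,0,0],0],[[-0.037,0.121,-0.015],[0,0,0],0],[[-0.045,0.150,-0.015],[0,0,0],0],[[-0.053,0.179,-0.015],[0,0,0],0]]'
python3 -m handwheel '[[[-0.010,0.039,0],[0,0,0],0],[[-0.020,0.077,0],[0,0,0],0],[[-0.030,0.116,0],[0,0,0],0],[[-0.041,0.155,0],[0,0,0],0],[[-0.051,0.193,0],[0,0,0],0]]'
python3 -m handwheel '[[[-0.008,0.029,0],[0,0,0],0],[[-0.013,0.048,0],[0,0,0],0],[[-0.013,0.048,0],[0,0,0],0],[[-0.013,0.048,0],[0,0,0],0],[[-0.013,0.048,0],[0,0,0],0]]'
cat > m.py <<'E'
from h import *
import sys
y=np.array([-.2538,.9673,0]);x=np.array([.9673,.2538,0]);mid=np.array([534.3,33.8,30])
p=ctrl.get_obs()["position"];print("tcp loc",(p-mid)@x+45,(p-mid)@y)
im,d=ctrl.get_image("side");P=cloud("side",d);q=P-mid;lx=q@x+45;ly=q@y
b=np.abs(ly)<160
# front face of carriage: upright, z 30..50
m=(d>0)&(abs(lx-45)<18)&b&(P[...,2]>30)&(P[...,2]<46);f=np.percentile(ly[m],[50,75,90,97]).round(1);print("front",f,m.sum())
m=(d>0)&(abs(ly-174)<15)&(abs(lx-45)<20)&(P[...,2]>26);print("block",ly[m].mean(),lx[m].mean())
cv2.imwrite(f"pics/{sys.argv[1]}.png",cv2.resize(im[200:300,255:375,::-1],None,fx=5,fy=5,interpolation=cv2.INTER_CUBIC))
E
python3 m.py m1
```

```text
time_s: 3.37
position: [543.0, -1.4, 47.6]
tcp_rot: [0.607, 0.794, -0.0, -0.0]
ft_force: [-1.3, -1.0, -1.1]
gripper_width: 0.7
grasp_force: 0.5
time_s: 3.78
position: [532.9, 37.2, 47.6]
tcp_rot: [0.608, 0.794, 0.0, 0.0]
ft_force: [0.5, -1.6, -0.6]
gripper_width: 0.1
grasp_force: 0.6
time_s: 4.2
position: [530.7, 45.8, 47.7]
tcp_rot: [0.608, 0.794, 0.0, 0.0]
ft_force: [-0.4, -0.2, 0.4]
gripper_width: 0.2
grasp_force: 0.0
tcp loc 44.50650463782502 12.486401903271211
front [83.4 84.2 84.8 85.9] 112
block 176.99600239654558 45.21246556862255
```

View pics/m1.png

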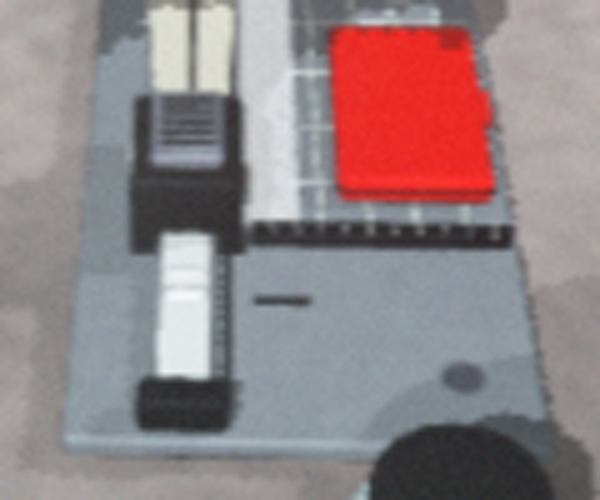

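```bash
python3 -m handwheel '[[[-0.010,0.041,0],[0,0,0],0],[[-0.021,0.081,0],[0,0,0],0],[[-0.031,0.121,0],[0,0,0],0],[[-0.041,0.157,0],[0,0,0],0],[[-0.049,0.188,0],[0,0,0],0]]'
python3 -m handwheel '[[[-0.003,0.010,0],[0,0,0],0],[[-0.003,0.014,0],[0,0,0],0],[[-0.003,0.014,0],[0,0,0],0],[[-0.003,0.014,0],[0,0,0],0]]'
python3 m.py m2
```

```text
time_s: 4.67
position: [520.6, 84.6, 47.7]
tcp_rot: [0.607, 0.794, 0.0, 0.0]
ft_force: [1.4, -0.9, -1.0]
gripper_width: 0.4
grasp_force: 0.5
time_s: 5.0
position: [520.1, 86.2, 47.6]
tcp_rot: [0.608, 0.794, -0.0, -0.0]
ft_force: [-1.0, -0.6, 0.7]
gripper_width: 0.3
grasp_force: 0.0
tcp loc 44.53246156827047 54.34872642410331
front [124.8 125.4 126.  126.6] 119
block 177.03613500418777 45.3982404259354
```

```bash
python3 -m handwheel '[[[-0.003,0.010,0],[0,0,0],0],[[-0.005,0.020,0],[0,0,0],0],[[-0.005,0.020,0],[0,0,0],0]]'
python3 -m handwheel '[[[-0.003,0.010,0],[0,0,0],0],[[-0.003,0.010,0],[0,0,0],0],[[-0.003,0.010,0],[0,0,0],0]]'
python3 -m handwheel '[[[-0.003,0.010,0],[0,0,0],0],[[-0.003,0.010,0],[0,0,0],0],[[-0.003,0.010,0],[0,0,0],0]]'
python3 m.py m3
```

```text
time_s: 5.3
position: [519.0, 90.5, 47.6]
tcp_rot: [0.608, 0.794, -0.0, -0.0]
ft_force: [-0.3, 0.3, -0.4]
gripper_width: 0.4
grasp_force: 0.0
time_s: 5.55
position: [518.5, 92.4, 47.6]
tcp_rot: [0.608, 0.794, -0.0, 0.0]
ft_force: [-0.0, -1.0, -0.1]
gripper_width: 0.2
grasp_force: 0.4
time_s: 5.8
position: [518.0, 94.2, 47.6]
tcp_rot: [0.608, 0.794, 0.0, 0.0]
ft_force: [0.8, -3.9, -0.3]
gripper_width: 0.9
grasp_force: 1.5
tcp loc 44.57432220054134 62.55105892764922
front [132.4 133.  133.5 134.1] 119
block 177.0409548741492 45.364122213561615
```

```bash
python3 -m handwheel '[[[-0.003,0.010,0],[0,0,0],0],[[-0.003,0.010,0],[0,0,0],0],[[-0.003,0.010,0],[0,0,0],0]]'
python3 -m handwheel '[[[-0.003,0.010,0],[0,0,0],0],[[-0.003,0.010,0],[0,0,0],0],[[-0.003,0.010,0],[0,0,0],0]]'
python3 -m handwheel '[[[-0.003,0.010,0],[0,0,0],0],[[-0.003,0.010,0],[0,0,0],0],[[-0.003,0.010,0],[0,0,0],0]]'
python3 m.py m4
```

```text
time_s: 6.1
position: [517.2, 96.6, 47.6]
tcp_rot: [0.608, 0.794, 0.0, -0.0]
ft_force: [-0.1, 0.6, -0.3]
gripper_width: 0.7
grasp_force: 0.0
time_s: 6.35
position: [516.6, 98.5, 47.6]
tcp_rot: [0.608, 0.794, 0.0, -0.0]
ft_force: [-0.1, 0.1, -0.4]
gripper_width: 0.3
grasp_force: 0.0
time_s: 6.6
position: [516.1, 100.4, 47.6]
tcp_rot: [0.608, 0.794, -0.0, -0.0]
ft_force: [-0.1, -0.9, 0.8]
gripper_width: 0.6
grasp_force: 0.0
tcp loc 44.27793147145854 69.0708958844163
front [140.2 140.9 141.5 141.9] 120
block 177.224201686726 45.350746749305074
```

View pics/m4.png

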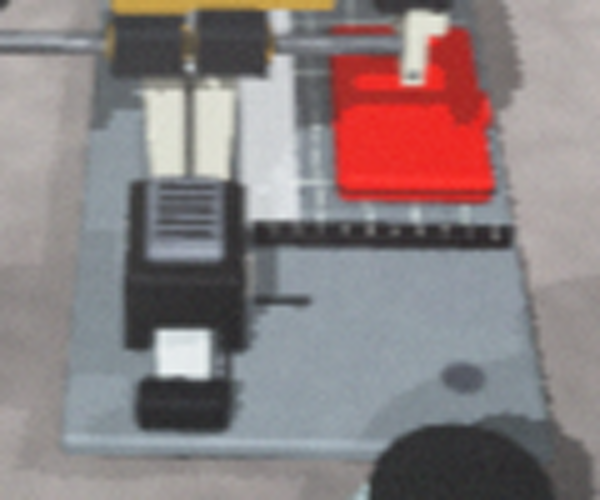

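```bash
python3 -m handwheel '[[[-0.002,0.007,0],[0,0,0],0],[[-0.002,0.007,0],[0,0,0],0],[[-0.002,0.007,0],[0,0,0],0]]'
python3 m.py m5
```

```text
time_s: 6.9
position: [515.7, 101.7, 47.6]
tcp_rot: [0.608, 0.794, -0.0, -0.0]
ft_force: [-0.2, 0.6, 0.1]
gripper_width: 1.1
grasp_force: 0.0
tcp loc 44.25137951248052 70.42701229351016
front [140.4 140.9 141.6 141.8] 117
block 177.13540035857207 45.32126633341822
```

The pointer side of the carriage is level with the index line (265,300), and the carriage jumped ahead of the fingers, so it has probably clicked. A light 1 mm probe will tell the notch from the crest.

```bash
python3 -m handwheel '[[[-0.001,0.005,0],[0,0,0],0],[[-0.001,0.005,0],[0,0,0],0],[[-0.001,0.005,0],[0,0,0],0]]'
python3 m.py m6
python3 -m handwheel '[[[-0.001,0.004,0],[0,0,0],0],[[-0.001,0.004,0],[0,0,0],0],[[-0.001,0.004,0],[0,0,0],0]]'
python3 m.py m6
```

```text
time_s: 7.2
position: [515.5, 102.6, 47.6]
tcp_rot: [0.608, 0.794, -0.0, 0.0]
ft_force: [0.1, -1.4, 0.4]
gripper_width: 0.7
grasp_force: 0.8
tcp loc 44.294717247976045 71.36143330373172
front [141.1 141.7 142.4 143. ] 125
block 177.18609214065975 45.43867900070817
time_s: 7.5
position: [515.4, 103.1, 47.7]
tcp_rot: [0.608, 0.794, -0.0, 0.0]
ft_force: [1.1, -5.7, 0.3]
gripper_width: 0.6
grasp_force: 2.6
tcp loc 44.29718854630101 71.82745838778388
front [141.4 142.  142.7 143.7] 117
block 176.83918846472795 45.022312195634825
```

The force climbs from 1.4 to 5.7 N within 0.5 mm, after having already fallen to zero. That is the far rib's slope, so the carriage is in the notch. I back off and lift.

```bash
python3 -m handwheel '[[[0.013,-0.048,0],[0,0,0],0],[[0.025,-0.097,0],[0,0,0],0],[[0.038,-0.145,0],[0,0,0],0],[[0.038,-0.145,0],[0,0,0],0],[[0.038,-0.145,0],[0,0,0],0]]'
python3 -m handwheel '[[[0,0,0.15],[0,0,0],0],[[0,0,0.3],[0,0,0],0],[[0,0,0.5],[0,0,0],0],[[0,0,0.7],[0,0,0],0],[[0,0,0.8],[0,0,0],0]]'
python3 -m handwheel '[[[0.2,-0.5,0.1],[0,0,0],0],[[0.2,-0.5,0.1],[0,0,0],0],[[0.2,-0.5,0.1],[0,0,0],0],[[0.2,-0.5,0.1],[0,0,0],0],[[0.2,-0.5,0.1],[0,0,0],0]]'
python3 m.py m7
python3 - <<'E'
from h import *
im,d=ctrl.get_image("top");cv2.imwrite("pics/t7.png",cv2.convertScaleAbs(cv2.resize(im[185:300,190:375,::-1],None,fx=4,fy=4,interpolation=cv2.INTER_CUBIC),alpha=1.6))
a=cv2.imread("pics/m7.png");b=cv2.imread("pics/t7.png")[:, :]
b=cv2.resize(b,(460,286));c=np.zeros((500,800,3),np.uint8);c[:400,:340]=a[100:500,60:400];c[:286,340:]=b;cv2.imwrite("pics/both.png",c)
E
```

```text
time_s: 7.97
position: [523.1, 73.8, 47.6]
tcp_rot: [0.608, 0.794, 0.0, -0.0]
ft_force: [-0.1, -0.2, 0.4]
gripper_width: 0.4
grasp_force: 0.0
time_s: 8.38
position: [523.9, 74.9, 212.1]
tcp_rot: [0.608, 0.794, 0.002, 0.002]
ft_force: [0.6, 0.6, 1.1]
gripper_width: 0.6
grasp_force: 0.0
time_s: 8.8
position: [563.0, -26.2, 227.5]
tcp_rot: [0.608, 0.794, 0.0, -0.0]
ft_force: [-0.2, 0.7, 0.2]
gripper_width: 0.9
grasp_force: 0.0
tcp loc 57.50509662418793 -65.307024198358
front [140.9 141.5 141.9 142.7] 117
block 177.2949821455037 45.656675102484
```

View pics/both.png

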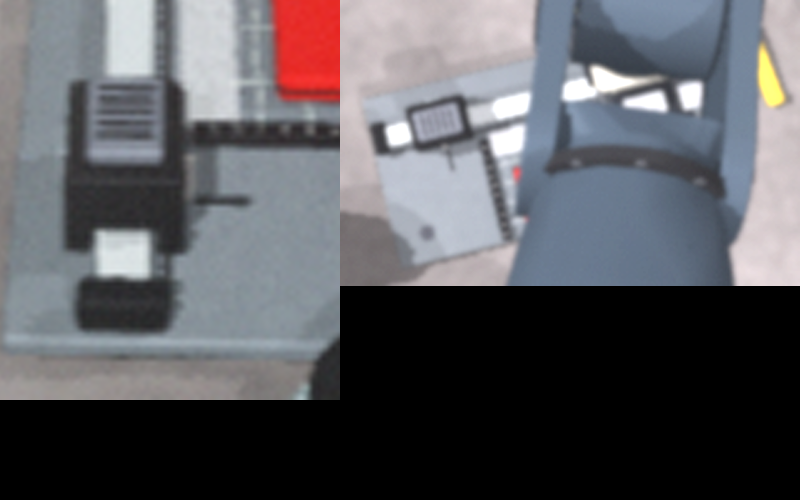

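The carriage sits with its middle at the index line: (205,200) in the side crop and (450,155) in the top crop. Its front is at 141 mm, as expected when parked, and the trimmer hasn't moved. The hand is clear.

```bash
python3 -m handwheel '[[[0,0,0],[0,0,0],0],[[0,0,0],[0,0,0],0],[[0,0,0],[0,0,0],0]]'; python3 -c "
from bench import ctrl
print(ctrl.sign_off())"
```

```text
time_s: 9.15
position: [562.7, -24.7, 227.5]
tcp_rot: [0.607, 0.795, -0.0, -0.0]
ft_force: [0.6, 0.1, 1.0]
gripper_width: 0.3
grasp_force: 0.0
the job is handed in; nothing more can be done
None
```

I pushed the cutter carriage into its parking notch, left it resting there with the trimmer unmoved and the hand clear, and handed the job in at about 9 s; the hand-in returned no verdict.

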